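# Weigh a tray of mounted specimens

## Task

Pick up the small open steel tray that holds the two black mounted specimens and carry it level, so that both stay inside, to the laboratory balance. Set it down gently, flat on the middle of the balance's round steel pan, and let go of it.

Things in the scene. Friction and masses are not known exactly. Their poses are not given: they have to be found in the camera images.
- tray_center (a point): The loaded tray: open steel box, 50 mm along its x, 100 along its y, 36 high, walls and floor 3, about 0.18 kg. Point: its centre, 18 mm above its underside; z up. Its long side lies across the view (along y, within 20 degrees). Grip from above over its 50 mm width, fingers outside the long walls. It stands nearer or farther ahead of the robot; an identical empty tray has the other place.
- mount_a_center (a point): One of the two loose specimens in the tray: a black resin puck, 25 mm in diameter, 15 mm high, with a bright metal patch in its top face, about 25 g. The point is its centre, half-way up.
- mount_b_center (a point): The other specimen in the tray, the same in shape and size. The point is its centre, half-way up.
- pan (a point): The balance pan: a fixed, level, round steel disc, 140 mm across, top 70 mm above the bench, on a cream housing 240 x 190 mm, 54 high, with a display nearer the robot. Point: middle of the pan's upper face; z up, x away from the display. The balance is on the left or right; on the other side is a grey hotplate of like size with a square white plate, 68 mm high.
Not all that is in view belongs to the job. What is shaped like the part that bears tray_center but blue, purple or yellow is not meant.

How it is judged:
On the way:
1. the tray is lifted clear of the bench with both specimens in it (height (world z) of tray_center above 0.05 m and x of mount_a_center in the frame of tray_center between -0.022 and 0.022 m and y of mount_a_center in the frame of tray_center between -0.047 and 0.047 m and z of mount_a_center in the frame of tray_center between -0.02 and 0.01 m and x of mount_b_center in the frame of tray_center between -0.022 and 0.022 m and y of mount_b_center in the frame of tray_center between -0.047 and 0.047 m and z of mount_b_center in the frame of tray_center between -0.02 and 0.01 m), for 0.1 s.
At the end, for the whole second after the job is handed in: The tray stands flat (within 5 degrees) and still on the balance's pan, its centre within 20 mm of the pan's middle in any heading, with both specimens inside it (horizontal distance between tray_center and pan below 0.02 m and z of tray_center in the frame of pan between 0.013 and 0.023 m and angle between tray_center's own z axis and vertical below 0.09 rad and linear speed of tray below 0.02 m/s and x of mount_a_center in the frame of tray_center between -0.022 and 0.022 m and y of mount_a_center in the frame of tray_center between -0.047 and 0.047 m and z of mount_a_center in the frame of tray_center between -0.02 and 0.01 m and x of mount_b_center in the frame of tray_center between -0.022 and 0.022 m and y of mount_b_center in the frame of tray_center between -0.047 and 0.047 m and z of mount_b_center in the frame of tray_center between -0.02 and 0.01 m); the robot touches nothing.
It fails at once if the tray is tipped more than 25 degrees (angle between tray_center's own z axis and vertical above 0.44 rad).
It fails at once if a specimen leaves the tray (distance between any of mount_a_center, mount_b_center and tray_center above 0.07 m).
It fails at once if the tray is dropped or slammed onto the pan (faster than 0.5 m/s within 10 mm of it) (horizontal distance between tray_center and pan below 0.05 m and z of tray_center in the frame of pan below 0.028 m and linear speed of tray above 0.5 m/s).
It also fails if it takes over 40 s, if anything falls off the work surface, if the arm or the gripper's body presses on something with over 40 N, if the wrist force passes 120 N, or if a joint passes its speed limit or range.

## Robot

A 6-joint arm with a two-finger parallel gripper is mounted at the origin on the work surface. World frame = base frame: x ahead of the robot, y to its left, z up, the work surface at z = 0. Lengths are in m, angles in rad, forces in N, time in s.
With the tool pointing down it reaches from about 0.25 to 0.725 m from the base axis. Payload 4 kg.
Tool frame: the origin (TCP) lies at the very end of the fingers, on their centre line; the grasp point (between the pads) lies 19 mm behind it; z points along the fingers, y is the line along which they close (so a half turn about z gives the same grasp; the last joint's range is limited). The gripper opens to 85 mm and grips with 20 to 120 N. Pads are 22 mm wide; open, the fingers measure 114 mm over their backs; the gripper's body (76 mm by 85 mm) begins 54 mm behind the grasp point. The pads swing forward as they close: fully open they stand 13 mm farther back than shut.
Start: joints at [-1.326, 0.241, 0.005, 1.335, 0, 1.571], TCP at [0.121, -0.485, 0.231] pointing down, gripper open.
Joint ranges: [-2.72, 2.72], [-1.05, 1.87], [-1.09, 1.28], [-1.99, 2.15], [-1.42, 1.44], [-3.14, 3.14]. Speed limits (rad/s): [2.79, 2.79, 3.14, 3.14, 3.14, 3.14].

## Interface

Orientations are given as a unit quaternion [x, y, z, w].
In Python, from workcell import bot gives the robot as it stands.
- The arm moves only by the tool carry_out, never from a script. Its argument "increments" is one flat list of numbers, 5 for each row, row after row: the finger opening in cm, from 0 to 8.54, then the shift along the tool's x, y, z in cm, then the turn about the tool's z in rad. A call has exactly 5 rows; each row shifts and turns the commanded pose from where the row before left it, along the tool's axes as they then stand; what a row does not reach is not made up. A row lasts 1/8 s, in which the tool goes at most 62.5 mm and 10.7 degrees, less where a joint would pass 70% of its speed; a pose out of reach is approached as far as the arm can. A call with a gripper value outside its range is refused whole. The fingers move at their own pace and stop on an object; the grip force is fixed at half the most. Time passes only in rows, so rows that do not move let the fingers close, or fill a call up. It gives the time, the measured TCP pose, the force, the opening and the grip force at its end, in the units of the state.
- bot.get_obs(): the state, without advancing time (a new reading comes with each control period).
- bot.camera(name): name is "side" or "top"; returns a dict with "pixels" (480x640x3 uint8, blue, green, red), "range_z" (480x640 float32, m along the optical axis (not along the pixel's ray), 0 where there is no reading), "mtx" (3x3 intrinsics, pixels), "eye" and "attitude" of the camera in the world. Camera axes: x right, y down, z forward; pixel columns grow to the right and rows downward; lengths in m; the calibration is good to about 2 mm. A picture is of the moment at which its call begins.
- bot.job_done(): hands the job in; it is judged then, once.
Trained networks look in a picture, given as the dict that the camera call returned (one of the last four; its "shot" number tells which), for a name from the list of things; names that differ only in an ending like _2 or _b are one class to them, and where a whole thing is asked for, a point or a joint stands for the part that bears it (a point fixed in the world has none). Each returns a list of dicts, best first, with "p" (0 to 1); they miss things now and then, are a little off and sometimes report something else, mostly with a low value. They report only what shows in the picture. A call takes as long as a camera call. They do not tell look-alikes from the thing itself.
- bot.find_in(picture, name): "xyz" ([x, y, z] in m, in the coordinates of the camera as it stood for that picture, good to about 4 mm: the middle of the surface that is visible of it).
- bot.regions_of(picture, name): "mask" (480x640 bool, what is visible of it).
- bot.place_of(picture, name): "xyz" ([x, y, z] in m, in the coordinates of the camera as it stood for that picture, good to about 4 mm: a listed point, or the origin of a listed thing).
The state is a dict: "clock": time; "joint_pos": joint angles; "joint_vel": joint speeds; "tau": joint torques, N m; "eef_pos": TCP position; "tool_rot": TCP orientation; "ft_force": force on the tool from outside, world axes, zero at the start; "ft_torque": the same for the moment, N m; "grip_width": finger opening in m; "grasp_force": force on a finger pad.
Only numpy, scipy, OpenCV 4.12 (cv2) and the standard library are available. Lean on these libraries where they do the work, as an engineer would, in place of code of your own. Each camera call takes 0.05 s, during which the arm holds its last target. There are 200 camera calls.

## Working session

There is one attempt and no reset: what is moved stays moved. The work goes in short steps, Python scripts to look and compute and a tool call to move; the robot and the scene stay as the last step left them, time stands still between calls to the robot, and variables do not carry over. Pictures are saved under pics/ and viewed, at most 10 in all, crops included, and the job is handed in when it is done.

Besides the shell and the picture viewer there is one more tool, called after "Call:" by a JSON object that holds its "api" and its "payload", one argument or row to a line. carry_out: Moves the arm, as the interface text tells. Its arguments: {"type":"object","properties":{"increments":{"type":"array","items":{"type":"number"}}},"required":["increments"]}

```bash
mkdir -p pics; cat > h.py <<'E'
import numpy as np, cv2
from workcell import bot
from scipy.spatial.transform import Rotation as R
def pose(c):
    a=np.array(c["attitude"],float)
    M=a if a.shape==(3,3) else R.from_quat(a).as_matrix()
    return M,np.array(c["eye"],float)
def w(c,p):
    M,e=pose(c); return M@np.array(p)+e
def cloud(c):
    z=c["range_z"]; v,u=np.mgrid[:480,:640]; K=c["mtx"]
    P=np.stack([(u-K[0][2])/K[0][0]*z,(v-K[1][2])/K[1][1]*z,z],-1)
    M,e=pose(c); P=P@M.T+e; P[z==0]=np.nan; return P
def px(c,p):
    K=np.array(c["mtx"]); q=K@np.array(p); return (q[:2]/q[2]).round()
E
python3 - <<'E'
from h import *
o=bot.get_obs(); print(o)
for n in("top","side"):
    c=bot.camera(n); cv2.imwrite(f"pics/{n}0.png",c["pixels"]); print(n,c["eye"],c["attitude"])
    for k in("tray_center","mount_a_center","pan"):
        for d in bot.place_of(c,k)[:4]: print(k,round(d["p"],2),w(c,d["xyz"]).round(3),px(c,d["xyz"]))
E
```

```text
{'clock': 0.0, 'joint_pos': array([-1.32602264e+00,  2.41366647e-01,  3.72049534e-03,  1.33518655e+00,
        5.42153572e-06,  1.57084227e+00]), 'joint_vel': array([-1.41623524e-03,  6.23938949e-05, -3.12124387e-04,  1.66930217e-03,
        1.48724865e-03, -2.17412090e-03]), 'tau': array([ 5.41288409e-04, -3.72318721e+01,  2.52408600e+01,  1.70498318e-02,
        7.99119857e-05,  1.02867841e-05]), 'eef_pos': array([ 0.12101771, -0.48448609,  0.23043466]), 'tool_rot': array([ 9.92522364e-01,  1.22058676e-01, -1.21634474e-04, -1.01089838e-03]), 'ft_force': array([-0.24455361,  0.05147902, -0.20301507]), 'ft_torque': array([-0.03466831,  0.04269646,  0.03277897]), 'grasp_force': 0.0, 'grip_width': 0.08546063648875331}
top [ 0.34292797 -0.01696978  1.13288888] [ 0.71025965 -0.70157244  0.04006584 -0.0414978 ]
tray_center 0.93 [0.619 0.001 0.023] [311. 169.]
tray_center 0.83 [ 0.301 -0.311  0.021] [460. 321.]
tray_center 0.74 [ 0.356 -0.15   0.02 ] [382. 293.]
tray_center 0.6 [0.31  0.195 0.015] [216. 313.]
mount_a_center 0.55 [0.614 0.035 0.011] [295. 172.]
pan 0.68 [ 0.613 -0.275  0.071] [446. 167.]
side [0.10870246 1.05654945 0.71737202] [-0.13577786  0.84926831 -0.50348909  0.08250114]
tray_center 0.81 [ 0.358 -0.148  0.018] [362. 253.]
tray_center 0.7 [0.624 0.006 0.02 ] [235. 266.]
tray_center 0.6 [0.302 0.2   0.013] [349. 346.]
tray_center 0.56 [ 0.301 -0.318  0.021] [398. 225.]
pan 0.82 [ 0.611 -0.28   0.067] [282. 199.]
```

View pics/top0.png

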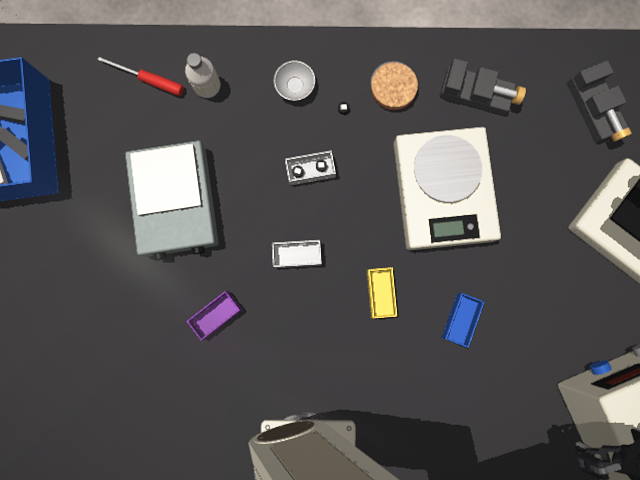

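View pics/side0.png

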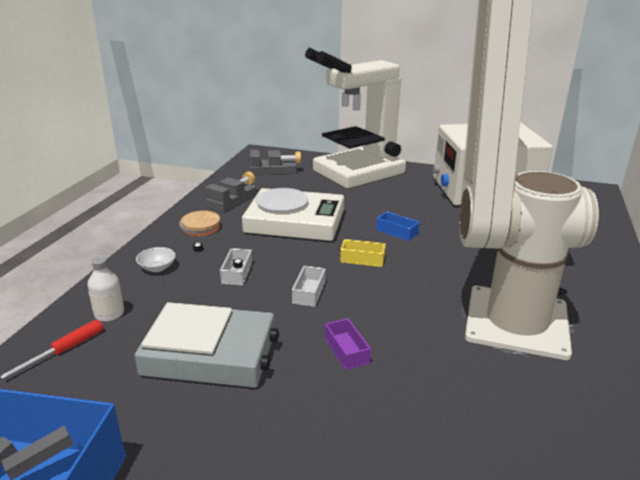

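The top view shows the steel trays at (311,168), with two black pucks, and at (298,254), empty. The yellow (382,293), blue (464,320) and purple (215,316) boxes are decoys. The one meant is (311,168): it is steel and holds both mounts. The balance pan is at (447,169), and the hotplate is on the left. I'll confirm the tray in an enlarged crop and measure it.

```bash
python3 - <<'E'
from h import *
c=bot.camera("top"); P=cloud(c)
cv2.imwrite("pics/crop.png",cv2.resize(c["pixels"][130:210,260:360],None,fx=6,fy=6,interpolation=cv2.INTER_CUBIC))
sub=np.zeros((480,640),bool); sub[140:200,275:350]=1
for lo,hi in((.026,.05),(.008,.05)):
    m=sub&(P[...,2]>lo)&(P[...,2]<hi); r=cv2.minAreaRect(P[m][:,:2].astype(np.float32)*1000); print("tray",m.sum(),np.round(r[0],1),np.round(r[1],1),round(r[2],1),np.median(P[m][:,2]))
print("bench",np.nanmedian(P[200:235,275:350,2]))
for d in bot.regions_of(c,"tray_center"):
    q=P[d["mask"]]; print("mask",round(d["p"],2),d["mask"].sum(),np.nanmean(q,0).round(3))
s=np.zeros((480,640),bool); s[125:215,400:495]=1
m=s&(P[...,2]>.063)&(P[...,2]<.09); q=P[m]; cc=cv2.minEnclosingCircle(q[:,:2].astype(np.float32)*1000)
print("pan",m.sum(),q.mean(0),np.median(q[:,2]),cc)
print("mounts",[(round(d["p"],2),w(c,d["xyz"]).round(3)) for d in bot.find_in(c,"mount_a_center")])
E
```

```text
tray 280 [620.8   2.6] [51.7 99.9] 11.0 0.03402062020831165
tray 699 [620.8   2.6] [51.7 99.9] 11.0 0.02114069549827624
bench -0.0007987311906356709
mask 0.97 1273 [ 0.357 -0.151  0.01 ]
mask 0.91 1356 [0.306 0.2   0.01 ]
mask 0.84 1043 [0.623 0.001 0.014]
mask 0.6 1365 [ 0.304 -0.32   0.012]
pan 3573 [ 0.61099009 -0.27912842  0.06918317] 0.06916352655154623 ((611.558349609375, -279.44378662109375), 70.39482116699219)
mounts []
```

View pics/crop.png

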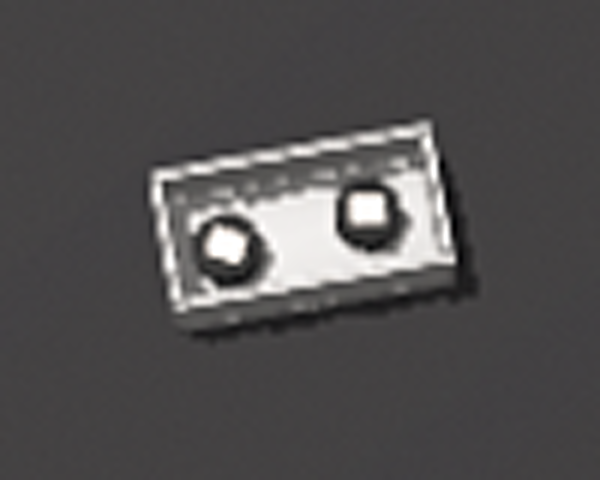

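The crop confirms a steel tray with two black pucks with bright patches. The tray is at (0.621, 0.003), yaw 11°, size 52×100 mm, rim about 0.034. The pan is at (0.611, -0.279), radius 70 mm. All of this matches the given sizes. Next I'll plan the approach.

```bash
cat > plan.py <<'E'
from h import *
import sys
# args: x y z yaw_of_tool_y(deg) n grip
def main(x,y,z,a,n,g):
    o=bot.get_obs(); p=o["eef_pos"]; M=R.from_quat(o["tool_rot"])
    Y=M.as_matrix()[:,1]; cur=np.arctan2(Y[1],Y[0]); d=np.radians(a)-cur; d=(d+np.pi/2)%np.pi-np.pi/2 if len(sys.argv)<8 else d
    n=int(n); step=(np.array([x,y,z])-p)/n
    print("pos",p.round(4),"yawY",np.degrees(cur).round(1),"turn tool",-d.round(3),"tilt",M.as_matrix()[:,2].round(4),"F",o["ft_force"].round(1),o["grip_width"],o["grasp_force"],o["clock"])
    for i in range(n):
        s=100*M.inv().apply(step); print(g,*s.round(2),round(-d/n,3),sep=", ",end=",  ")
        M=M*R.from_euler("z",-d/n)
        if i%5==4: print()
main(*map(float,sys.argv[1:7]))
E
python3 plan.py .621 .003 .13 11 15 8.5 x
```

```text
pos [ 0.1212 -0.4851  0.2313] yawY -76.0 turn tool -1.518 tilt [-0.  0. -1.] F [-0.2 -0.7 -0. ] 0.08580461520005234 0.0 0.55
8.5, 4.02, -2.35, 0.68, -0.101,  8.5, 4.24, -1.93, 0.68, -0.101,  8.5, 4.41, -1.49, 0.68, -0.101,  8.5, 4.54, -1.04, 0.68, -0.101,  8.5, 4.62, -0.58, 0.68, -0.101,  
8.5, 4.66, -0.11, 0.68, -0.101,  8.5, 4.64, 0.37, 0.68, -0.101,  8.5, 4.58, 0.83, 0.68, -0.101,  8.5, 4.47, 1.29, 0.68, -0.101,  8.5, 4.32, 1.74, 0.68, -0.101,  
8.5, 4.12, 2.16, 0.68, -0.101,  8.5, 3.88, 2.57, 0.68, -0.101,  8.5, 3.6, 2.95, 0.68, -0.101,  8.5, 3.29, 3.3, 0.68, -0.101,  8.5, 2.94, 3.61, 0.68, -0.101,
```

Call:
{"api": "carry_out", "payload": {
  "increments": [8.5,4.0,-2.4,0.7,-0.1,8.5,4.2,-1.9,0.7,-0.1,8.5,4.4,-1.5,0.7,-0.1,8.5,4.5,-1.0,0.7,-0.1,8.5,4.6,-0.6,0.7,-0.1]
}}

```text
clock: 1.18
eef_pos: [0.288, -0.3223, 0.1963]
tool_rot: [0.931, 0.365, 0.0, 0.0]
ft_force: [0.5, -0.1, -0.2]
grip_width: 0.0851
grasp_force: 0.0
```

Call:
{"api": "carry_out", "payload": {
  "increments": [8.5,4.7,-0.1,0.7,-0.1,8.5,4.6,0.4,0.7,-0.1,8.5,4.6,0.8,0.7,-0.1,8.5,4.5,1.3,0.7,-0.1,8.5,4.3,1.7,0.7,-0.1]
}}

```text
clock: 1.8
eef_pos: [0.4561, -0.1606, 0.1613]
tool_rot: [0.811, 0.584, 0.0, 0.0]
ft_force: [1.0, -1.0, 0.1]
grip_width: 0.0849
grasp_force: 0.0
```

Call:
{"api": "carry_out", "payload": {
  "increments": [8.5,4.1,2.2,0.7,-0.1,8.5,3.9,2.6,0.7,-0.1,8.5,3.6,3.0,0.7,-0.1,8.5,3.3,3.3,0.7,-0.1,8.5,2.9,3.6,0.7,-0.1]
}}

```text
clock: 2.42
eef_pos: [0.626, -0.001, 0.1261]
tool_rot: [0.642, 0.767, 0.0, 0.0]
ft_force: [0.2, 0.2, 0.7]
grip_width: 0.0848
grasp_force: 0.0
```

```bash
python3 - <<'E'
from h import *
c=bot.camera("side"); cv2.imwrite("pics/side1.png",cv2.resize(c["pixels"][120:330,150:430],None,fx=2.5,fy=2.5))
P=cloud(c); s=np.zeros((480,640),bool); s[245:290,210:260]=1
m=s&(P[...,2]>.015)&(P[...,2]<.05)
r=cv2.minAreaRect(P[m][:,:2].astype(np.float32)*1000); print(m.sum(),r)
E
python3 plan.py .621 .003 .06 11 5 8.5
```

```text
580 ((622.38671875, 4.72821044921875), (51.910865783691406, 109.59117889404297), 10.132285118103027)
pos [0.6295 0.0035 0.1244] yawY 10.6 turn tool -0.008 tilt [ 0.0028  0.0031 -1.    ] F [ 5.1  2.5 -0.2] 0.08502289590686768 0.0 2.475
8.5, 0.02, -0.17, 1.29, -0.002,  8.5, 0.02, -0.17, 1.29, -0.002,  8.5, 0.02, -0.17, 1.29, -0.002,  8.5, 0.02, -0.17, 1.29, -0.002,  8.5, 0.02, -0.17, 1.29, -0.002,
```

View pics/side1.png

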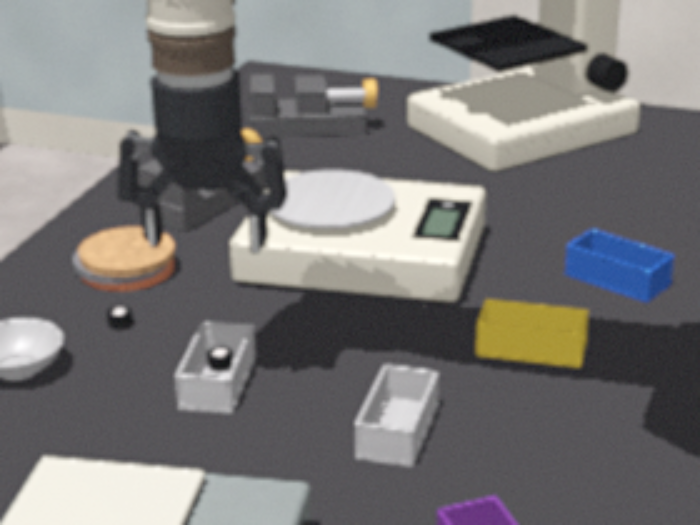

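The crop shows the gripper centred above the loaded tray at (218,365), with its fingers straddling the width. I'll descend part way and let it settle.

Call:
{"api": "carry_out", "payload": {
  "increments": [8.5,0,-0.3,2,0,8.5,0,-0.3,2,0,8.5,0,0,2,0,8.5,0,0,0,0,8.5,0,0,0,0]
}}

```text
clock: 3.1
eef_pos: [0.6194, -0.0033, 0.067]
tool_rot: [0.643, 0.766, 0.0, 0.0]
ft_force: [0.6, 0.1, -0.3]
grip_width: 0.0849
grasp_force: 0.0
```

```bash
python3 plan.py .621 .003 .004 11 5 8.5
```

```text
pos [ 0.6194 -0.0033  0.067 ] yawY 10.0 turn tool -0.018 tilt [ 0.001  0.    -1.   ] F [ 0.6  0.1 -0.3] 0.0848632144206774 0.0 3.1
8.5, 0.12, 0.05, 1.26, -0.004,  8.5, 0.12, 0.05, 1.26, -0.004,  8.5, 0.12, 0.05, 1.26, -0.004,  8.5, 0.12, 0.05, 1.26, -0.004,  8.5, 0.12, 0.05, 1.26, -0.004,
```

Call:
{"api": "carry_out", "payload": {
  "increments": [8.5,0.3,0.1,1.6,-0.018,8.5,0.3,0.1,1.6,0,8.5,0,0,1.6,0,8.5,0,0,1.4,0,8.5,0,0,0,0]
}}

```text
clock: 3.72
eef_pos: [0.6183, 0.003, 0.0022]
tool_rot: [0.636, 0.772, -0.001, -0.001]
ft_force: [-1.1, 0.0, -0.3]
grip_width: 0.0847
grasp_force: 0.0
```

Call:
{"api": "carry_out", "payload": {
  "increments": [4,0,0,0,0,4,0,0,0,0,4,0,0,0,0,4,0,0,0,0,4,0,0,0,0]
}}

```text
clock: 4.35
eef_pos: [0.6209, 0.003, 0.0055]
tool_rot: [0.636, 0.772, 0.001, 0.001]
ft_force: [0.0, -0.3, 5.4]
grip_width: 0.049
grasp_force: 63.6
```

Gripped: the opening is 49 mm and the grip force 64 N. Now a gentle lift to about 0.13.

Call:
{"api": "carry_out", "payload": {
  "increments": [4,0,0,-0.5,0,4,0,0,-1.0,0,4,0,0,-1.5,0,4,0,0,-2,0,4,0,0,-2,0]
}}

```text
clock: 4.97
eef_pos: [0.6198, 0.0031, 0.0757]
tool_rot: [0.636, 0.772, 0.0, 0.0]
ft_force: [1.0, -0.3, -2.0]
grip_width: 0.0491
grasp_force: 62.9
```

Call:
{"api": "carry_out", "payload": {
  "increments": [4,0,0,-2,0,4,0,0,-2,0,4,0,0,-1,0,4,0,0,-0.5,0,4,0,0,0,0]
}}

```text
clock: 5.6
eef_pos: [0.6197, 0.003, 0.1293]
tool_rot: [0.636, 0.772, -0.0, -0.0]
ft_force: [0.2, 0.1, -3.6]
grip_width: 0.0489
grasp_force: 62.9
```

```bash
python3 - <<'E'
from h import *
c=bot.camera("side"); cv2.imwrite("pics/side2.png",cv2.resize(c["pixels"][150:330,150:390],None,fx=3,fy=3,interpolation=cv2.INTER_CUBIC))
E
python3 plan.py .6115 -.2795 .13 11 15 4
```

```text
pos [0.6194 0.0031 0.1287] yawY 11.0 turn tool 0.0 tilt [-0.0011 -0.     -1.    ] F [ 0.   0.7 -3.1] 0.04913923952335463 62.92246699333191 5.65
4.0, -1.84, -0.41, -0.01, 0.0,  4.0, -1.84, -0.41, -0.01, 0.0,  4.0, -1.84, -0.41, -0.01, 0.0,  4.0, -1.84, -0.41, -0.01, 0.0,  4.0, -1.84, -0.41, -0.01, 0.0,  
4.0, -1.84, -0.41, -0.01, 0.0,  4.0, -1.84, -0.41, -0.01, 0.0,  4.0, -1.84, -0.41, -0.01, 0.0,  4.0, -1.84, -0.41, -0.01, 0.0,  4.0, -1.84, -0.41, -0.01, 0.0,  
4.0, -1.84, -0.41, -0.01, 0.0,  4.0, -1.84, -0.41, -0.01, 0.0,  4.0, -1.84, -0.41, -0.01, 0.0,  4.0, -1.84, -0.41, -0.01, 0.0,  4.0, -1.84, -0.41, -0.01, 0.0,
```

View pics/side2.png

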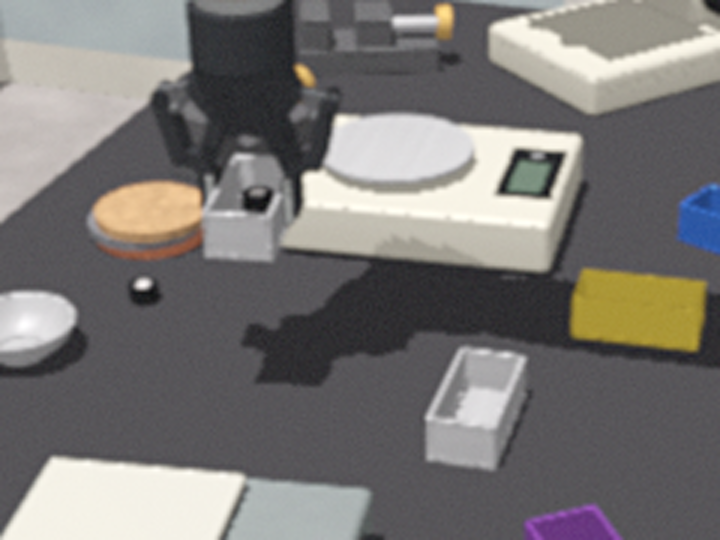

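The crop shows the tray lifted and level at (247,215), with a specimen visible inside. Now a smooth carry to above the pan.

Call:
{"api": "carry_out", "payload": {
  "increments": [4,-0.5,-0.1,0,0,4,-1.0,-0.2,0,0,4,-1.5,-0.35,0,0,4,-2.0,-0.45,0,0,4,-2.2,-0.5,0,0]
}}

```text
clock: 6.28
eef_pos: [0.6177, -0.0726, 0.1293]
tool_rot: [0.636, 0.771, -0.0, 0.0]
ft_force: [0.1, 0.1, -2.1]
grip_width: 0.0493
grasp_force: 62.9
```

Call:
{"api": "carry_out", "payload": {
  "increments": [4,-2.2,-0.5,0,0,4,-2.2,-0.5,0,0,4,-2.2,-0.5,0,0,4,-2.2,-0.5,0,0,4,-2.2,-0.5,0,0]
}}

```text
clock: 6.9
eef_pos: [0.6143, -0.1849, 0.1293]
tool_rot: [0.636, 0.772, 0.0, 0.0]
ft_force: [0.4, 0.1, -2.2]
grip_width: 0.0488
grasp_force: 62.9
```

Call:
{"api": "carry_out", "payload": {
  "increments": [4,-2.2,-0.5,0,0,4,-2.0,-0.45,0,0,4,-1.8,-0.4,0,0,4,-1.4,-0.3,0,0,4,-1.0,-0.2,0,0]
}}

```text
clock: 7.52
eef_pos: [0.6122, -0.2702, 0.1292]
tool_rot: [0.636, 0.772, 0.0, -0.0]
ft_force: [0.2, -0.5, -2.7]
grip_width: 0.049
grasp_force: 62.9
```

Call:
{"api": "carry_out", "payload": {
  "increments": [4,-0.6,-0.1,0,0,4,-0.3,-0.1,0,0,4,-0.1,0,0,0,4,0,0,0,0,4,0,0,0,0]
}}

```text
clock: 8.15
eef_pos: [0.6122, -0.2792, 0.1294]
tool_rot: [0.636, 0.772, 0.0, -0.0]
ft_force: [0.1, 0.5, -2.0]
grip_width: 0.049
grasp_force: 62.9
```

```bash
python3 - <<'E'
from h import *
for n in("top","side"):
    c=bot.camera(n); P=cloud(c)
    for d in bot.place_of(c,"tray_center"): print(n,round(d["p"],2),w(c,d["xyz"]).round(3),px(c,d["xyz"]))
    if n=="side": cv2.imwrite("pics/side3.png",cv2.resize(c["pixels"][110:270,200:400],None,fx=3.5,fy=3.5,interpolation=cv2.INTER_CUBIC))
E
python3 plan.py .6115 -.2795 .08 11 5 4
```

```text
top 0.96 [ 0.356 -0.149  0.021] [382. 293.]
top 0.81 [ 0.611 -0.278  0.143] [457. 159.]
top 0.6 [0.308 0.197 0.014] [215. 314.]
side 0.93 [ 0.613 -0.277  0.143] [281. 173.]
side 0.93 [ 0.36  -0.149  0.018] [362. 252.]
side 0.8 [ 0.305 -0.316  0.022] [397. 224.]
side 0.69 [0.304 0.195 0.015] [349. 344.]
pos [ 0.6122 -0.2794  0.1294] yawY 11.0 turn tool 0.0 tilt [ 0.  0. -1.] F [-0.4  0.8 -3.5] 0.04909443835883584 62.91209578514099 8.35
4.0, 0.0, -0.01, 0.99, 0.0,  4.0, 0.0, -0.01, 0.99, 0.0,  4.0, 0.0, -0.01, 0.99, 0.0,  4.0, 0.0, -0.01, 0.99, 0.0,  4.0, 0.0, -0.01, 0.99, 0.0,
```

View pics/side3.png

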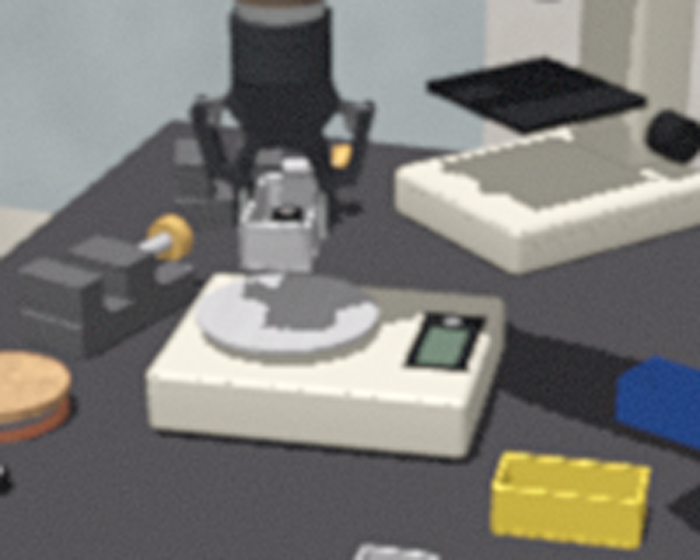

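The tray is level above the middle of the pan, centred at (0.612, -0.278). Contact should come at TCP z ≈ 0.0755, so I'll lower most of the way and then creep.

Call:
{"api": "carry_out", "payload": {
  "increments": [4,0,0,0.8,0,4,0,0,1.4,0,4,0,0,1.4,0,4,0,0,0.8,0,4,0,0,0.4,0]
}}

```text
clock: 8.98
eef_pos: [0.6116, -0.2794, 0.0801]
tool_rot: [0.636, 0.772, -0.0, -0.001]
ft_force: [-0.3, -0.6, -2.4]
grip_width: 0.0492
grasp_force: 62.9
```

Call:
{"api": "carry_out", "payload": {
  "increments": [4,0,0,0.2,0,4,0,0,0.15,0,4,0,0,0.1,0,4,0,0,0.1,0,4,0,0,0,0]
}}

```text
clock: 9.6
eef_pos: [0.6121, -0.2796, 0.0759]
tool_rot: [0.636, 0.772, 0.0, 0.0]
ft_force: [-0.1, 0.4, -1.5]
grip_width: 0.049
grasp_force: 62.9
```

Call:
{"api": "carry_out", "payload": {
  "increments": [4,0,0,0.05,0,4,0,0,0.05,0,4,0,0,0.05,0,4,0,0,0,0,4,0,0,0,0]
}}

```text
clock: 10.22
eef_pos: [0.6122, -0.2796, 0.0755]
tool_rot: [0.636, 0.772, 0.0, 0.0]
ft_force: [-3.2, 1.3, 5.2]
grip_width: 0.0488
grasp_force: 63.9
```

Contact: the force rose from -1.5 to +5 N and the z stalled. I'll open the fingers slowly, then retreat straight up.

Call:
{"api": "carry_out", "payload": {
  "increments": [5.2,0,0,0,0,5.8,0,0,0,0,7,0,0,0,0,8.5,0,0,0,0,8.5,0,0,0,0]
}}

```text
clock: 10.85
eef_pos: [0.6121, -0.2796, 0.0742]
tool_rot: [0.636, 0.772, -0.0, -0.0]
ft_force: [-0.2, -0.3, -0.0]
grip_width: 0.0851
grasp_force: 0.0
```

Call:
{"api": "carry_out", "payload": {
  "increments": [8.5,0,0,0,0,8.5,0,0,-0.5,0,8.5,0,0,-1.5,0,8.5,0,0,-2,0,8.5,0,0,-3,0]
}}

```text
clock: 11.48
eef_pos: [0.6119, -0.2795, 0.1453]
tool_rot: [0.636, 0.772, -0.0, -0.0]
ft_force: [0.9, -1.2, -0.4]
grip_width: 0.0852
grasp_force: 0.0
```

Call:
{"api": "carry_out", "payload": {
  "increments": [8.5,0,0,-3,0,8.5,0,0,-3,0,8.5,0,0,-2,0,8.5,0,0,0,0,8.5,0,0,0,0]
}}

```text
clock: 12.1
eef_pos: [0.6119, -0.2795, 0.2239]
tool_rot: [0.636, 0.772, -0.0, -0.0]
ft_force: [-0.3, 0.6, -0.6]
grip_width: 0.0852
grasp_force: 0.0
```

```bash
python3 - <<'E'
from h import *
c=bot.camera("side"); P=cloud(c)
for d in bot.place_of(c,"tray_center"): print(round(d["p"],2),w(c,d["xyz"]).round(3),px(c,d["xyz"]))
cv2.imwrite("pics/side4.png",cv2.resize(c["pixels"][110:270,200:400],None,fx=3.5,fy=3.5,interpolation=cv2.INTER_CUBIC))
m=(P[...,2]>.085)&(P[...,2]<.12)&(abs(P[...,0]-.61)<.1)&(abs(P[...,1]+.28)<.1)
print(m.sum(),cv2.minAreaRect(P[m][:,:2].astype(np.float32)*1000)); print(bot.get_obs()["eef_pos"])
E
```

```text
0.96 [ 0.357 -0.151  0.018] [363. 252.]
0.86 [ 0.304 -0.315  0.021] [397. 225.]
0.85 [ 0.613 -0.278  0.09 ] [281. 191.]
0.6 [0.307 0.196 0.014] [347. 344.]
395 ((612.2575073242188, -278.44024658203125), (50.929962158203125, 115.63186645507812), 10.140243530273438)
[ 0.61149818 -0.27929373  0.22292522]
```

View pics/side4.png

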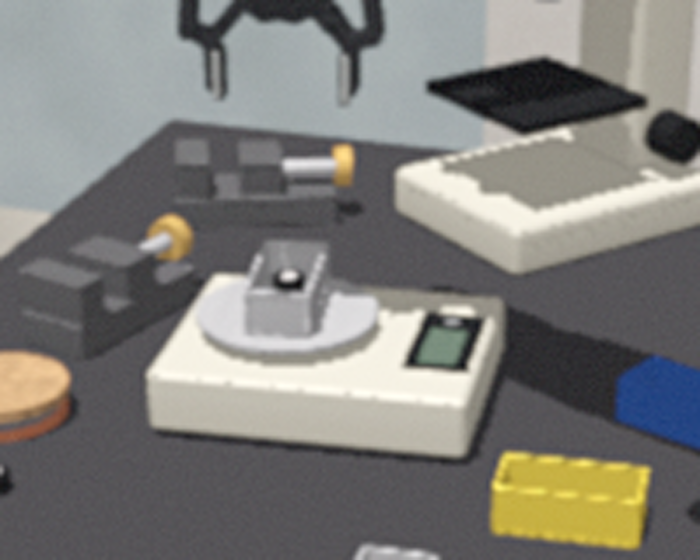

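The tray stands flat at (287,290) in the crop, in the middle of the pan. Its centre measures (0.612, -0.278, 0.090), one specimen is visible inside, and the gripper is clear. I'm handing it in.

```bash
python3 -c "
from workcell import bot
print(bot.job_done())"
```

```text
the job is handed in; nothing more can be done
None
```

The loaded tray was set down level within about 2 mm of the middle of the balance pan and let go, and the job was handed in at about 12 s; no verdict came back, and the last picture showed only one of the two specimens, with the near wall hiding the other's place.

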